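# Seat the loose crank and clamp the mould shut

## Robot

A 6-joint arm with a two-finger parallel gripper is mounted at the origin on a cart in front of the work surface, level with it; the furniture and walls round the work are solid. World frame = base frame: x ahead of the robot, y to its left, z up, the work surface at z = 0. Lengths are in m, angles in rad, forces in N, time in s.
With the tool pointing down it reaches from about 0.225 to 0.875 m from the base axis. Payload 3.4 kg.
Tool frame: the origin (TCP) lies at the very end of the fingers, on their centre line; the grasp point (between the pads) lies behind it (manip.grasp_offset is the z of the grasp point in the tool frame, in m); z points along the fingers, y is the line along which they close (so a half turn about z gives the same grasp; the last joint's range is limited). The gripper opens to 85 mm and grips with 20 to 120 N. Pads are 22 mm wide; open, the fingers measure 114 mm over their backs; the gripper's body (76 mm by 85 mm) begins 54 mm behind the grasp point. The pads swing forward as they close: fully open they stand 13 mm farther back than shut.
Start: joints at [-1.425, 0.276, 1.505, -0, 1.361, -0.121], TCP at [0.152, -0.555, 0.231] pointing down, gripper open.
Joint ranges: [-2.89, 2.89], [-0.75, 2.08], [0.22, 2.7], [-1.18, 4.32], [0.11, 2.71], [-2.7, 2.7]. Speed limits (rad/s): [2.57, 2.57, 3.14, 3.14, 3.14, 3.14].

## Interface

Orientations are given as a unit quaternion [w, x, y, z].
In Python, from rig import manip gives the robot as it stands.
- The arm moves only by the shell command python3 -m pendant 'ROWS' [FORCE]. ROWS is JSON, a list of rows, each an object of numbers: "dx", "dy", "dz": the shift along the tool's x, y, z in m; "rx", "ry", "rz": the turn, a rotation vector about the tool's x, y, z in degrees; "hand": the finger opening in m, from 0 to 0.0854. In form: [{"dx": .., "dy": .., "dz": .., "rx": .., "ry": .., "rz": .., "hand": ..}, ...]. A call has 1 to 12 rows; each row shifts and turns the commanded pose from where the row before left it, along the tool's axes as they then stand; what a row does not reach is not made up. A row lasts 1/12 s, in which the tool goes at most 41.7 mm and 7.16 degrees, less where a joint would pass 70% of its speed; a pose out of reach is approached as far as the arm can. A call is refused whole if a number of a shift passes 0.0417 or a number of a turn 7.16, either way. A call with a gripper value outside its range is refused whole. The fingers move at their own pace and stop on an object; FORCE is the grip in N (left out, the last holds). Time passes only in rows, so rows that do not move let the fingers close. It gives the time, the measured TCP pose, the force, the opening and the grip force at its end, in the units of the state.
- manip.get_state(): the state, without advancing time (a new reading comes with each control period).
- manip.get_image(name): name is "scene" or "top" or "wrist"; returns a dict with "frame" (480x640x3 uint8, red, green, blue), "fx", "fy", "cx", "cy" (pixels), "distortion" ([k1, k2, p1, p2, k3] as OpenCV has them; the pictures are not rectified), "position" and "attitude" of the camera in the world; the wrist camera has in their place "mount" (4x4, takes a point from camera to tool coordinates, whose origin is the TCP and whose axes are the flange's). Camera axes: x right, y up, looking along -z (the intrinsics and any distortion apply to the point x, -y, -z); pixel columns grow to the right and rows downward; lengths in m; the calibration is good to about 2 mm. A picture is of the moment at which its call begins: read the wrist's pose just before it. There is no depth.
- manip.sign_off(): hands the job in; it is judged then, once.
The state is a dict: "clock": time; "qpos": joint angles; "qd": joint speeds; "effort": joint torques, N m; "position": TCP position; "ee_rot": TCP orientation; "contact_force": force on the tool from outside, world axes, zero at the start; "moment": the same for the moment, N m; "width": finger opening in m; "gripper_force": force on a finger pad.
Only numpy, scipy, OpenCV 4.12 (cv2) and the standard library are available. Lean on these libraries where they do the work, as an engineer would, in place of code of your own. Each camera call takes 0.05 s, during which the arm holds its last target. There are 200 camera calls.

## Task

Take the loose crank out of its wooden stand, feel its cross-shaped foot gently into the hidden socket down the round hole of the green clamp until it is fully home, and wind it clockwise (seen from above) until the pad has pushed the two plaster mould halves together and its springs are pressed in by about 5 mm - no tighter than that, plaster cracks. Leave the crank seated in the clamp and let go of it; never lean hard on the sprung socket, and leave the other things on the table where they stand.

Things in the scene. Friction and masses are not known exactly. Their poses are not given: they have to be found in the camera images.
- clamp: Rack clamp fixed to the table: steel base plate 300 x 140 x 10 mm, green gear housing (80 x 80 mm, top 75 mm above the table) at one end, green fence at the other. Origin on the table; own +x from housing to fence, z up. Drive axis at x = -80, y = 0; jaw plate 68 mm high, at x = -22 to -10 when open; fence face at x = 150; mould halves stand between pad and fence, tops at 98 mm.
- guide_mouth (a point): Centre of the round guide hole in the housing's top face, on the vertical drive axis, 75 mm above the table. Hole 26.5 mm diameter through a 22 mm thick top plate, 3 mm chamfer; the hidden socket lies below it.
- drive (a point): Centre of the hidden socket's rim, on the drive axis, 50 mm above the table; fixed to the clamp. Socket: a + of two slots 26 x 8 mm, 18 mm deep, at an unknown angle about z (repeats each 90 deg). Crank's + aligned with it within about 5 deg: it drops home, foot 18 mm below the rim; else only the nose enters, 4 mm. Turning the socket takes 0.2 N m or more, so light rubbing leaves it still.
- jaw (a joint): Advance of rack and jaw towards the fence, m: starts at 0 to 0.022, greater = closer. The socket drives it: 15 mm per radian clockwise from above. It stays where it is left (15 N friction).
- crank: Loose steel crank, 0.33 kg, upright in the stand, foot 2 mm above the table, any yaw. Origin: centre of the foot; z up the shaft, x to the handle. Along z in mm: nose 8 dia. 0-4; + key of two blades 24 x 6 along x and y, 4-20; shaft 23 dia. to 58; collar 36 dia. to 70; arm at 59-69, counterweight at x = -43 to -17. Fully seated, the foot is 32 mm above the table; arm 15 mm over the housing.
- crank_grip (a point): Middle of the crank's red square grip on the shaft axis: 20 x 20 mm (sides along the crank's x and y), from 70 to 122 mm above the foot; this point is 97 mm above the foot.
- crank_knob (a point): Middle of the crank's black round handle: 20 mm diameter, upright, from 72 to 122 mm above the foot, 65 mm out from the shaft axis along the crank's x; this point is 97 mm above the foot. The handle spins freely about its own upright axis, so it can be carried round a circle without turning the hand.
- drive_spring (a joint): How far the sprung socket is pushed down, m (0 = up, stop at 0.010). Spring 2500 N/m: 0.008 = 20 N, which is too hard.
- pad (a joint): How far the pad's springs are pressed in towards the jaw, m: 0 = free, stop at 0.013. 2000 N/m. It reads about 0.001 to 0.003 while the front mould half is sliding and rises further only when both halves are shut against the fence. Wanted: about 0.005.
- pad_face (a point): Centre of the pad's black rubber face, 44 mm above the table, facing the front mould half; with the jaw at 0 it is 18 mm along the clamp's x, about 31 mm from the front half.
- half_front: Plaster mould half, 105 x 88 x 47 mm, standing on its long edge, the one next to the pad, loose (about 0.36 kg). Origin: centre of its flat back (facing the pad), 54 mm above the table; its own z points to the other half. It starts 6 mm or so away from the other half.
- half_back: The other mould half, same size, loose, standing with its back against the fence. Origin: centre of its back at the fence; own z points to the front half. When the mould is shut, the two origins are 94 mm apart.
- stand: Wooden block 100 x 100 x 60 mm fixed to the table, origin under its centre; the crank stands in a vertical round through-hole of 26.5 mm in its middle, its collar resting on the block's top.
- black_bird: Small black bird figure, 66 x 64 x 90 mm, origin under its centre: leave alone.
- black_bear: Small black bear figure, 53 x 56 x 73 mm, origin under its centre: leave alone.
- beaker_a: Clear beaker, 78 mm wide, 115 mm high, origin under its centre: leave alone.
- pot_0: Cream pot, 66 mm wide, 56 mm high, origin under its centre: leave alone.

How it is judged:
On the way, in this order (a step that is already met when the one before it is completed fails the run):
1. the crank's foot is home in the hidden socket (at least 14 mm below its rim) (z of crank in the frame of drive below -0.014 m and horizontal distance between crank and drive below 0.005 m), for 0.2 s.
2. the mould halves are shut and the pad springs are pressed in (value of joint pad above 0.003 m and z of half_front in the frame of half_back below 0.0965 m), for 0.2 s.
At the end, for the whole second after the job is handed in: The crank stands seated in the clamp's socket, its foot at least 13 mm below the socket rim and within 5 mm of the drive axis, and is at rest; both mould halves stand upright face to face, shut within 2.5 mm, at rest; the pad's springs are pressed in by 3 to 8.5 mm (all of step 2 and z of crank in the frame of drive below -0.013 m and horizontal distance between crank and drive below 0.005 m and angle between crank's own z axis and vertical below 0.2 rad and value of joint pad below 0.0085 m and angle between the z axis of half_front and the z axis of half_back, either way round below 0.06 rad and angle between half_front's own y axis and vertical below 0.06 rad and linear speed of crank below 0.02 m/s and linear speed of half_front below 0.01 m/s); the robot touches nothing.
It fails at once if the sprung socket is pushed down by more than 8 mm (20 N) (value of joint drive_spring above 0.008 m).
It fails at once if the plaster is overtightened: pad springs pressed in by more than 10 mm (value of joint pad above 0.01 m).
It fails at once if a bystander is moved by more than 30 mm (distance of any of black_bird, black_bear, beaker_a, pot_0 from where it was at the start of the episode above 0.03 m).
It also fails if it takes over 72 s, if anything falls off the work surface, if the arm or the gripper's body presses on something with over 40 N, if the wrist force passes 120 N, or if a joint passes its speed limit or range.

## Working session

There is one attempt and no reset: what is moved stays moved. The work goes in short steps, Python scripts to look and compute and a shell command to move; the robot and the scene stay as the last step left them, time stands still between calls to the robot, and variables do not carry over. Pictures are saved under pics/ and viewed, at most 11 in all, crops included, and the job is handed in when it is done.

```bash
mkdir -p pics; ls
python3 - <<'E'
from rig import manip
import cv2
s=manip.get_state();print(s, manip.grasp_offset)
for n in ("scene","top"):
    im=manip.get_image(n);cv2.imwrite(f"pics/{n}0.png",im["frame"][:,:,::-1])
    print({k:v for k,v in im.items() if k!="frame"})
E
```

```text
pics
{'clock': 0.0, 'qpos': array([-1.42498259e+00,  2.76612226e-01,  1.50613193e+00,  3.46652049e-05,
        1.36067753e+00, -1.21026603e-01]), 'qd': array([-0.00077841, -0.00043098,  0.00057176,  0.00067842, -0.00098183,
       -0.00048302]), 'effort': array([ 1.99781352e-03, -4.16761994e+01, -2.45803767e+01,  3.13265118e-04,
        1.07992798e-02,  1.11660313e-05]), 'position': array([ 0.15153523, -0.55413711,  0.23043035]), 'ee_rot': array([-9.14655431e-04,  9.91112793e-01,  1.33021032e-01,  5.61295826e-06]), 'contact_force': array([0.27570277, 0.05709012, 0.40594737]), 'moment': array([ 0.00123515, -0.0180795 , -0.0070908 ]), 'gripper_force': 0.0, 'width': 0.08503411524576908} -0.0187
{'fx': 556.4378230458634, 'fy': 556.4378230458634, 'cx': 325.7388932840946, 'cy': 238.63430503197623, 'distortion': array([0.04770557, 0.        , 0.        , 0.        , 0.        ]), 'position': array([0.95471476, 0.24312736, 1.11862596]), 'attitude': array([0.43637317, 0.1120958 , 0.2239628 , 0.86420695])}
{'fx': 472.2919033278574, 'fy': 472.2919033278574, 'cx': 325.16938287069075, 'cy': 242.33088492593123, 'distortion': array([-0.03758306,  0.        ,  0.        ,  0.        ,  0.        ]), 'position': array([ 0.36300662, -0.08903695,  1.10481779]), 'attitude': array([ 0.71300656,  0.03586559, -0.0437196 , -0.69887331])}
```

View pics/top0.png

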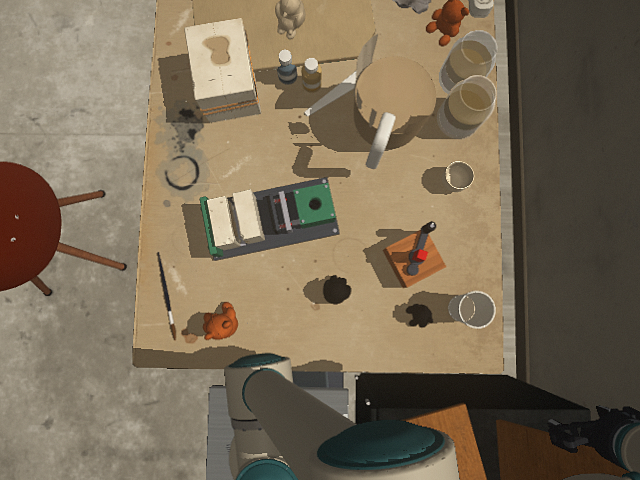

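View pics/scene0.png

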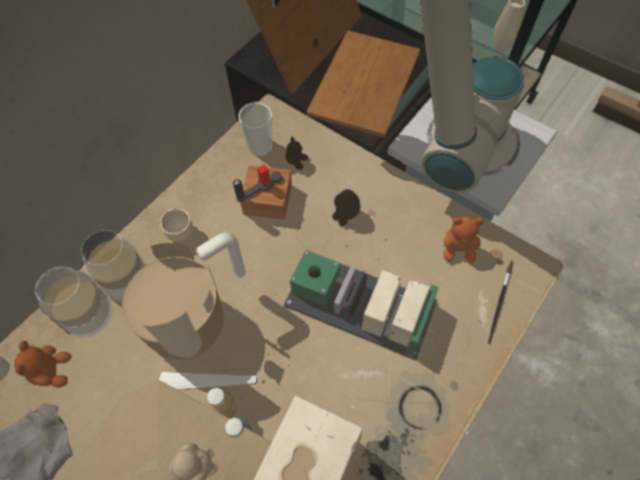

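Top view: clamp hole at about (315,204), stand at about (414,258), with the red grip at (421,255) and the knob at (430,227). I'll enlarge both views.

```bash
cat > h.py <<'E'
import numpy as np, cv2
from rig import manip
from scipy.spatial.transform import Rotation as R
def ray(im,uv):
    K=np.array([[im["fx"],0,im["cx"]],[0,im["fy"],im["cy"]],[0,0,1]])
    p=cv2.undistortPoints(np.array([[uv]],float),K,im["distortion"])[0,0]
    q=im["attitude"];return im["position"],R.from_quat([q[1],q[2],q[3],q[0]]).apply([p[0],-p[1],-1])
def at(im,uv,z):
    o,d=ray(im,uv);return o+d*(z-o[2])/d[2]
E
python3 - <<'E'
import cv2
a=cv2.imread("pics/top0.png")[170:300,190:450]
cv2.imwrite("pics/topc.png",cv2.resize(a,None,fx=3,fy=3,interpolation=cv2.INTER_CUBIC))
a=cv2.imread("pics/scene0.png")[155:355,225:445]
cv2.imwrite("pics/scenec.png",cv2.resize(a,None,fx=3,fy=3,interpolation=cv2.INTER_CUBIC))
E
```

```text
(no output)
```

View pics/topc.png

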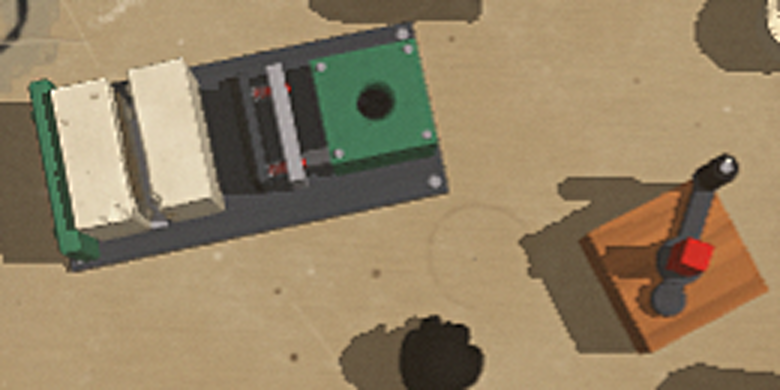

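View pics/scenec.png

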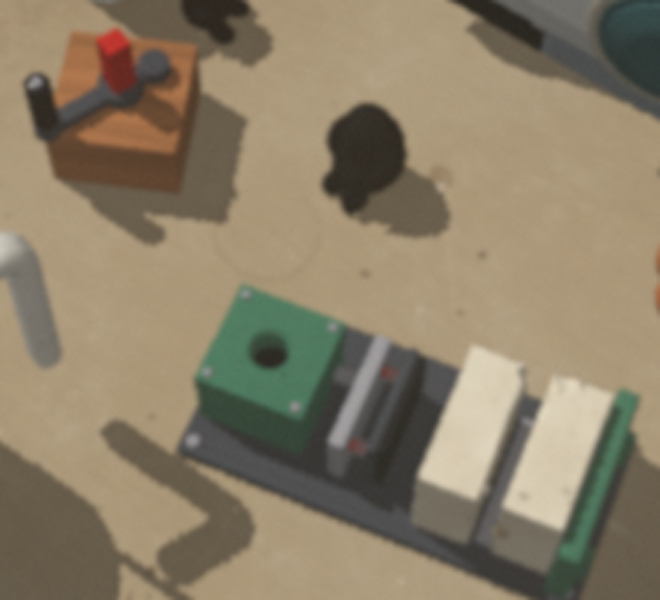

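Top crop: guide hole (376,102), grip top (697,248), knob top (727,165), stand with its corners at (583,240), (697,180), (767,288) and (650,352). Scene crop: hole (269,350), grip top (115,41), knob top (36,82).

```bash
cat > m.py <<'E'
from h import *
T=manip.get_image("top");S=manip.get_image("scene")
t=lambda u,v:at2(T,u,v,190,170)
def px(u,v,a,b): return ((u+.5)/3-.5+a,(v+.5)/3-.5+b)
def tri(a,b):
    o1,d1=ray(T,px(*a,190,170));o2,d2=ray(S,px(*b,225,155))
    A=np.c_[d1,-d2];s=np.linalg.lstsq(A,o2-o1,rcond=None)[0]
    p,q=o1+d1*s[0],o2+d2*s[1];return (p+q)/2,np.linalg.norm(p-q)
for n,a,b,z in [("hole",(376,102),(269,350),.075),("grip",(697,248),(115,41),.124),("knob",(727,165),(36,82),.124)]:
    print(n,tri(a,b),at(T,px(*a,190,170),z),at(S,px(*b,225,155),z))
c=[at(T,px(*p,190,170),.06) for p in [(583,240),(697,180),(767,288),(650,352)]];print("stand",np.mean(c,0),c)
for n,p,z in [("screwA",(321,67),.075),("B",(408,48),.075),("C",(427,134),.075),("D",(338,154),.075)]: print(n,at(T,px(*p,190,170),z))
for p in [(404,33),(435,181)]: print("plate",at(T,px(*p,190,170),.01))
for p,z in [((50,92),.098),((76,226),.098)]: print("backhalf",at(T,px(*p,190,170),z))
print(manip.get_state()["clock"])
E
python3 m.py
```

```text
hole (array([ 0.56584826, -0.07539883,  0.07287503]), np.float64(0.0005789424759283702)) [ 0.56528511 -0.07517611  0.075     ] [ 0.56677012 -0.07501011  0.075     ]
grip (array([ 0.45579738, -0.29919729,  0.13086477]), np.float64(0.0028780727543997247)) [ 0.45716245 -0.30198703  0.124     ] [ 0.45181965 -0.3015478   0.124     ]
knob (array([ 0.51545589, -0.32227415,  0.1277791 ]), np.float64(0.0005514500389717649)) [ 0.51618615 -0.3234274   0.124     ] [ 0.51368539 -0.32415439  0.124     ]
stand [ 0.4505204 -0.2989545  0.06     ] [array([ 0.46755384, -0.23084718,  0.06      ]), array([ 0.51435238, -0.31607738,  0.06      ]), array([ 0.43453998, -0.36805169,  0.06      ]), array([ 0.38563539, -0.28084176,  0.06      ])]
screwA [ 0.5907379  -0.03389833  0.075     ]
B [ 0.60651269 -0.09801728  0.075     ]
C [ 0.54215112 -0.11325413  0.075     ]
D [ 0.52585967 -0.04810723  0.075     ]
plate [ 0.63391005 -0.09519298  0.01      ]
plate [ 0.51643985 -0.12168079  0.01      ]
backhalf [0.56319045 0.16004524 0.098     ]
backhalf [0.46633598 0.13674736 0.098     ]
0.2
```

```bash
python3 -m pendant '[{"dx":0.0298,"dy":-0.0138},{"dx":0.0298,"dy":-0.0138},{"dx":0.0298,"dy":-0.0138},{"dx":0.0298,"dy":-0.0138},{"dx":0.0298,"dy":-0.0138},{"dx":0.0298,"dy":-0.0138},{"dx":0.0298,"dy":-0.0138},{"dx":0.0298,"dy":-0.0138},{"dx":0.0298,"dy":-0.0138},{"dx":0.0298,"dy":-0.0138},{"dx":0.0298,"dy":-0.0138},{"dx":0.0298,"dy":-0.0138}]'
python3 -m pendant '[{"rz":-7},{"rz":-7},{"rz":-7},{"rz":-7},{"rz":-7},{"rz":-7},{"rz":-7},{"rz":-7},{"rz":-7},{"rz":-7},{"rz":-7},{"rz":-7}]'
python3 -m pendant '[{"rz":-7},{"rz":-7},{"rz":-7},{"rz":-7},{"rz":-7},{"rz":-7},{"rz":-7},{"rz":-7},{"rz":-4},{},{}]'
cat > tp.py <<'E'
from h import *
s=manip.get_state();q=s["ee_rot"];r=R.from_quat([q[1],q[2],q[3],q[0]])
m=r.as_matrix();print("t",s["clock"],"pos",s["position"].round(4),"yawx",np.degrees(np.arctan2(m[1,0],m[0,0])).round(2),"z",m[:,2].round(3),"q6",np.degrees(s["qpos"][5]).round(1),"F",s["contact_force"].round(1),"M",s["moment"].round(2),"w",round(s["width"],4))
E
python3 - <<'E'
from tp import *
im=manip.get_image("wrist");cv2.imwrite("pics/w1.png",im["frame"][:,:,::-1]);print(im["mount"],im["fx"],im["distortion"])
E
```

```text
t 0.2 pos [ 0.1515 -0.5543  0.2308] yawx 15.29 z [-0.     0.001 -1.   ] q6 -6.9 F [-0.8  1.  -0.6] M [ 0.01 -0.01  0.03] w 0.0852
[[ 1.04736777e-04  9.65322378e-01  2.61060714e-01  6.61958341e-02]
 [ 9.99999993e-01 -1.13053539e-04  1.68402772e-05  4.48862372e-04]
 [ 4.57701339e-05  2.61060710e-01 -9.65322383e-01 -1.42292457e-01]
 [ 0.00000000e+00  0.00000000e+00  0.00000000e+00  1.00000000e+00]] 382.6359387388393 [-0.01558859  0.          0.          0.          0.        ]invalid input
invalid input
invalid input
```

View pics/w1.png

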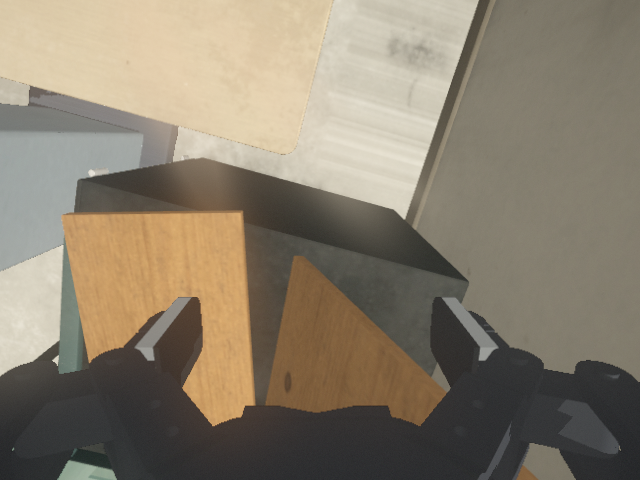

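The pendant refused those rows, so the arm hasn't moved and this picture shows only the cart area. I'll try full rows.

```bash
python3 -m pendant '[{"dx":0.0298,"dy":-0.0138,"hand":0.085}]'; echo; python3 -m pendant '[{"dx":0.0298,"dy":-0.0138,"dz":0,"rx":0,"ry":0,"rz":0,"hand":0.085}]'; python3 tp.py; python3 -m pendant --help
```

```text
clock: 0.33
position: [0.1736, -0.537, 0.2307]
ee_rot: [0.001, 0.991, 0.131, -0.002]
contact_force: [1.2, -0.7, -0.9]
width: 0.085
gripper_force: 0.0
t 0.3333 pos [ 0.1736 -0.537   0.2307] yawx 15.04 z [-0.003 -0.003 -1.   ] q6 -4.0 F [ 1.2 -0.7 -0.9] M [0.01 0.01 0.  ] w 0.085invalid input
invalid input: not JSON, or not a number
```

```bash
python3 -m pendant '[{"dx":0.0298,"dy":-0.0138,"dz":0,"rx":0,"ry":0,"rz":0,"hand":0.085},{"dx":0.0298,"dy":-0.0138,"dz":0,"rx":0,"ry":0,"rz":0,"hand":0.085},{"dx":0.0298,"dy":-0.0138,"dz":0,"rx":0,"ry":0,"rz":0,"hand":0.085},{"dx":0.0298,"dy":-0.0138,"dz":0,"rx":0,"ry":0,"rz":0,"hand":0.085},{"dx":0.0298,"dy":-0.0138,"dz":0,"rx":0,"ry":0,"rz":0,"hand":0.085},{"dx":0.0298,"dy":-0.0138,"dz":0,"rx":0,"ry":0,"rz":0,"hand":0.085},{"dx":0.0298,"dy":-0.0138,"dz":0,"rx":0,"ry":0,"rz":0,"hand":0.085},{"dx":0.0298,"dy":-0.0138,"dz":0,"rx":0,"ry":0,"rz":0,"hand":0.085},{"dx":0.0298,"dy":-0.0138,"dz":0,"rx":0,"ry":0,"rz":0,"hand":0.085},{"dx":0.0298,"dy":-0.0138,"dz":0,"rx":0,"ry":0,"rz":0,"hand":0.085},{"dx":0.0298,"dy":-0.0138,"dz":0,"rx":0,"ry":0,"rz":0,"hand":0.085}]' >/dev/null
python3 -m pendant '[{"dx":0,"dy":0,"dz":0,"rx":0,"ry":0,"rz":-7,"hand":0.085},{"dx":0,"dy":0,"dz":0,"rx":0,"ry":0,"rz":-7,"hand":0.085},{"dx":0,"dy":0,"dz":0,"rx":0,"ry":0,"rz":-7,"hand":0.085},{"dx":0,"dy":0,"dz":0,"rx":0,"ry":0,"rz":-7,"hand":0.085},{"dx":0,"dy":0,"dz":0,"rx":0,"ry":0,"rz":-7,"hand":0.085},{"dx":0,"dy":0,"dz":0,"rx":0,"ry":0,"rz":-7,"hand":0.085},{"dx":0,"dy":0,"dz":0,"rx":0,"ry":0,"rz":-7,"hand":0.085},{"dx":0,"dy":0,"dz":0,"rx":0,"ry":0,"rz":-7,"hand":0.085},{"dx":0,"dy":0,"dz":0,"rx":0,"ry":0,"rz":-7,"hand":0.085},{"dx":0,"dy":0,"dz":0,"rx":0,"ry":0,"rz":-7,"hand":0.085},{"dx":0,"dy":0,"dz":0,"rx":0,"ry":0,"rz":-7,"hand":0.085},{"dx":0,"dy":0,"dz":0,"rx":0,"ry":0,"rz":-7,"hand":0.085}]' >/dev/null
python3 -m pendant '[{"dx":0,"dy":0,"dz":0,"rx":0,"ry":0,"rz":-7,"hand":0.085},{"dx":0,"dy":0,"dz":0,"rx":0,"ry":0,"rz":-7,"hand":0.085},{"dx":0,"dy":0,"dz":0,"rx":0,"ry":0,"rz":-7,"hand":0.085},{"dx":0,"dy":0,"dz":0,"rx":0,"ry":0,"rz":-7,"hand":0.085},{"dx":0,"dy":0,"dz":0,"rx":0,"ry":0,"rz":-7,"hand":0.085},{"dx":0,"dy":0,"dz":0,"rx":0,"ry":0,"rz":-7,"hand":0.085},{"dx":0,"dy":0,"dz":0,"rx":0,"ry":0,"rz":-7,"hand":0.085},{"dx":0,"dy":0,"dz":0,"rx":0,"ry":0,"rz":-7,"hand":0.085},{"dx":0,"dy":0,"dz":0,"rx":0,"ry":0,"rz":-4,"hand":0.085},{"dx":0,"dy":0,"dz":0,"rx":0,"ry":0,"rz":0,"hand":0.085},{"dx":0,"dy":0,"dz":0,"rx":0,"ry":0,"rz":0,"hand":0.085}]'
python3 tp.py
```

```text
clock: 3.17
position: [0.4528, -0.3006, 0.2312]
ee_rot: [-0.0, 0.181, 0.984, 0.0]
contact_force: [0.4, -0.2, -0.5]
width: 0.085
gripper_force: 0.0
t 3.1667 pos [ 0.4528 -0.3006  0.2312] yawx 159.17 z [-0.  0. -1.] q6 -110.1 F [ 0.4 -0.2 -0.5] M [-0.01  0.   -0.07] w 0.085
```

Run:
```python
from tp import *
im=manip.get_image("wrist");f=im["frame"][:,:,::-1].copy()
T=np.array(im["mount"]);K=np.array([[im["fx"],0,im["cx"]],[0,im["fy"],im["cy"]],[0,0,1]])
def proj(pw):
    pt=r.inv().apply(np.array(pw)-s["position"]);pc=T[:3,:3].T@(pt-T[:3,3])
    return cv2.projectPoints(np.array([[pc[0],-pc[1],-pc[2]]]),np.zeros(3),np.zeros(3),K,im["distortion"])[0][0,0]
c=np.array([.453,-.3005,.124]);a=np.radians(-20.6)
big=cv2.resize(f,None,fx=1.25,fy=1.25)
ax=np.array([np.cos(a),np.sin(a),0]);ay=np.array([-ax[1],ax[0],0])
pts=np.array([proj(c+.01*(i*ax+j*ay)) for i,j in((1,1),(1,-1),(-1,-1),(-1,1))]);k=proj(c+.065*ax)
print(pts.round(1),k.round(1))
cv2.polylines(big,[np.int32(pts*1.25)],True,(255,255,0),1);cv2.circle(big,tuple(np.int32(k*1.25)),3,(255,255,0),1)
cv2.imwrite("pics/w2.png",big)
```

```text
t 3.1667 pos [ 0.4528 -0.3006  0.2312] yawx 159.17 z [-0.  0. -1.] q6 -110.1 F [ 0.4 -0.2 -0.5] M [-0.01  0.   -0.07] w 0.085
[[331.3 251. ]
 [302.  251.1]
 [301.6 222.4]
 [331.5 222.3]] [316.9 324.3]
```

View pics/w2.png

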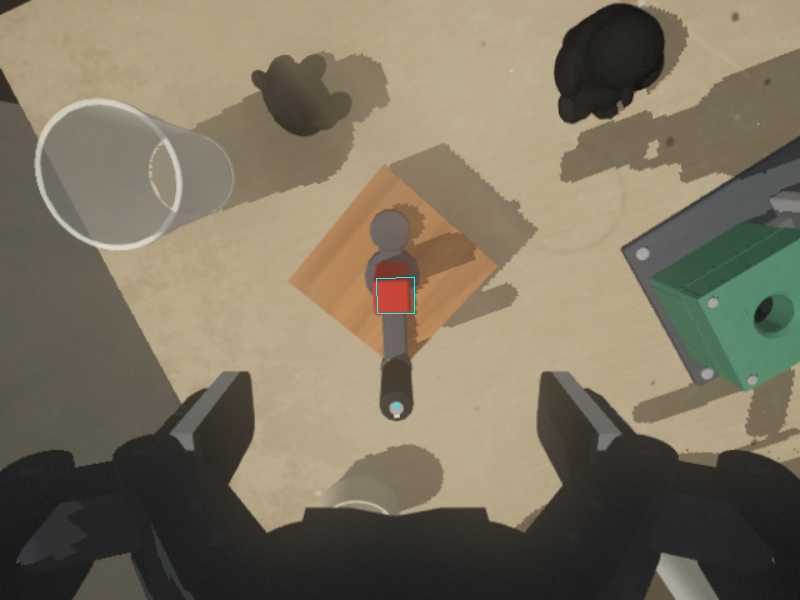

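The wrist view shows the grip top at (391,296), 3–4 px left of the prediction, so about 1.6 mm towards tool −y. The knob at (396,409) matches, and the yaw is off by about 2° ccw. The clamp hole is at (774,313). I'll correct these, descend and grip.

```bash
python3 -m pendant '[{"dx":0,"dy":-0.0015,"dz":0,"rx":0,"ry":0,"rz":-2,"hand":0.085},{"dx":0,"dy":0,"dz":0.02,"rx":0,"ry":0,"rz":0,"hand":0.07},{"dx":0,"dy":0,"dz":0.02,"rx":0,"ry":0,"rz":0,"hand":0.07},{"dx":0,"dy":0,"dz":0.02,"rx":0,"ry":0,"rz":0,"hand":0.07},{"dx":0,"dy":0,"dz":0.02,"rx":0,"ry":0,"rz":0,"hand":0.07},{"dx":0,"dy":0,"dz":0.02,"rx":0,"ry":0,"rz":0,"hand":0.07},{"dx":0,"dy":0,"dz":0.02,"rx":0,"ry":0,"rz":0,"hand":0.07},{"dx":0,"dy":0,"dz":0.02,"rx":0,"ry":0,"rz":0,"hand":0.07},{"dx":0,"dy":0,"dz":0.011,"rx":0,"ry":0,"rz":0,"hand":0.07},{"dx":0,"dy":0,"dz":0,"rx":0,"ry":0,"rz":0,"hand":0.07}]' >/dev/null; python3 tp.py
python3 -m pendant '[{"dx":0,"dy":0,"dz":0,"rx":0,"ry":0,"rz":0,"hand":0.01},{"dx":0,"dy":0,"dz":0,"rx":0,"ry":0,"rz":0,"hand":0.01},{"dx":0,"dy":0,"dz":0,"rx":0,"ry":0,"rz":0,"hand":0.01},{"dx":0,"dy":0,"dz":0,"rx":0,"ry":0,"rz":0,"hand":0.01},{"dx":0,"dy":0,"dz":0,"rx":0,"ry":0,"rz":0,"hand":0.01},{"dx":0,"dy":0,"dz":0,"rx":0,"ry":0,"rz":0,"hand":0.01},{"dx":0,"dy":0,"dz":0,"rx":0,"ry":0,"rz":0,"hand":0.01},{"dx":0,"dy":0,"dz":0,"rx":0,"ry":0,"rz":0,"hand":0.01},{"dx":0,"dy":0,"dz":0,"rx":0,"ry":0,"rz":0,"hand":0.01},{"dx":0,"dy":0,"dz":0,"rx":0,"ry":0,"rz":0,"hand":0.01}]' 80 |tail -2; python3 tp.py
python3 - <<'E'
from h import *
im=manip.get_image("wrist") # only for calibration
T=np.array(im["mount"]);K=np.array([[im["fx"],0,im["cx"]],[0,im["fy"],im["cy"]],[0,0,1]])
r=R.from_quat([.181,.984,0,0]);o=np.array([.4528,-.3006,.2312])
p=cv2.undistortPoints(np.array([[[774.5/1.25-.5,313.5/1.25-.5]]]),K,im["distortion"])[0,0]
d=r.apply(T[:3,:3]@[p[0],-p[1],-1]);c=o+r.apply(T[:3,3]);print("hole",c+d*(.075-c[2])/d[2])
E
```

```text
t 4.05 pos [ 0.4507 -0.3007  0.0777] yawx 161.21 z [-0.004  0.004 -1.   ] q6 -112.3 F [-0.2  0.5 -0.1] M [-0.02 -0.04  0.02] w 0.0696
width: 0.0195
gripper_force: 78.3
t 4.8833 pos [ 0.453  -0.3028  0.0815] yawx 161.29 z [ 0.002 -0.002 -1.   ] q6 -112.3 F [-1.5  0.4  5.9] M [0.06 0.08 0.04] w 0.0195
hole [ 0.56422414 -0.07649628  0.075     ]
```

Gripped (19.5 mm). Next: lift, carry to the hole and pre-rotate ccw.

```bash
python3 -m pendant '[{"dx":0,"dy":0,"dz":-0.006,"rx":0,"ry":0,"rz":0,"hand":0.01},{"dx":0,"dy":0,"dz":-0.01,"rx":0,"ry":0,"rz":0,"hand":0.01},{"dx":0,"dy":0,"dz":-0.012,"rx":0,"ry":0,"rz":0,"hand":0.01},{"dx":0,"dy":0,"dz":-0.012,"rx":0,"ry":0,"rz":0,"hand":0.01},{"dx":0,"dy":0,"dz":-0.012,"rx":0,"ry":0,"rz":0,"hand":0.01},{"dx":0,"dy":0,"dz":-0.012,"rx":0,"ry":0,"rz":0,"hand":0.01},{"dx":0,"dy":0,"dz":-0.012,"rx":0,"ry":0,"rz":0,"hand":0.01},{"dx":0,"dy":0,"dz":-0.012,"rx":0,"ry":0,"rz":0,"hand":0.01},{"dx":0,"dy":0,"dz":-0.012,"rx":0,"ry":0,"rz":0,"hand":0.01},{"dx":0,"dy":0,"dz":0,"rx":0,"ry":0,"rz":0,"hand":0.01},{"dx":0,"dy":0,"dz":0,"rx":0,"ry":0,"rz":0,"hand":0.01}]'>/dev/null; python3 tp.py
python3 -m pendant '[{"dx":-0.0034,"dy":0.0251,"dz":0,"rx":0,"ry":0,"rz":0,"hand":0.01},{"dx":-0.0034,"dy":0.0251,"dz":0,"rx":0,"ry":0,"rz":0,"hand":0.01},{"dx":-0.0034,"dy":0.0251,"dz":0,"rx":0,"ry":0,"rz":0,"hand":0.01},{"dx":-0.0034,"dy":0.0251,"dz":0,"rx":0,"ry":0,"rz":0,"hand":0.01},{"dx":-0.0034,"dy":0.0251,"dz":0,"rx":0,"ry":0,"rz":0,"hand":0.01},{"dx":-0.0034,"dy":0.0251,"dz":0,"rx":0,"ry":0,"rz":0,"hand":0.01},{"dx":-0.0034,"dy":0.0251,"dz":0,"rx":0,"ry":0,"rz":0,"hand":0.01},{"dx":-0.0034,"dy":0.0251,"dz":0,"rx":0,"ry":0,"rz":0,"hand":0.01},{"dx":-0.0034,"dy":0.0251,"dz":0,"rx":0,"ry":0,"rz":0,"hand":0.01},{"dx":-0.0034,"dy":0.0251,"dz":0,"rx":0,"ry":0,"rz":0,"hand":0.01},{"dx":0,"dy":0,"dz":0,"rx":0,"ry":0,"rz":0,"hand":0.01},{"dx":0,"dy":0,"dz":0,"rx":0,"ry":0,"rz":0,"hand":0.01}]' >/dev/null; python3 tp.py
python3 -m pendant '[{"dx":0,"dy":0,"dz":0,"rx":0,"ry":0,"rz":-7,"hand":0.01},{"dx":0,"dy":0,"dz":0,"rx":0,"ry":0,"rz":-7,"hand":0.01},{"dx":0,"dy":0,"dz":0,"rx":0,"ry":0,"rz":-7,"hand":0.01},{"dx":0,"dy":0,"dz":0,"rx":0,"ry":0,"rz":-7,"hand":0.01},{"dx":0,"dy":0,"dz":0,"rx":0,"ry":0,"rz":-7,"hand":0.01},{"dx":0,"dy":0,"dz":0,"rx":0,"ry":0,"rz":-7,"hand":0.01},{"dx":0,"dy":0,"dz":0,"rx":0,"ry":0,"rz":0,"hand":0.01},{"dx":0,"dy":0,"dz":0,"rx":0,"ry":0,"rz":0,"hand":0.01},{"dx":0,"dy":0,"dz":0,"rx":0,"ry":0,"rz":0,"hand":0.01}]' >/dev/null; python3 tp.py
python3 - <<'E'
from h import *
out=[]
im=manip.get_image("top");f=im["frame"][165:265,190:360][:,:,::-1];out.append(cv2.resize(f,(680,400),interpolation=cv2.INTER_CUBIC))
cv2.imwrite("pics/t2.png",out[0])
im=manip.get_image("scene");f=im["frame"][180:380,260:460][:,:,::-1];cv2.imwrite("pics/s2.png",cv2.resize(f,(600,600),interpolation=cv2.INTER_CUBIC))
E
```

```text
t 5.85 pos [ 0.4522 -0.3019  0.1807] yawx 161.29 z [ 0. -0. -1.] q6 -112.3 F [-1.5  0.7 -4.1] M [-0.02  0.03  0.02] w 0.0192
t 6.85 pos [ 0.5645 -0.0738  0.1789] yawx 161.43 z [-0.003  0.001 -1.   ] q6 -85.9 F [ 0.2 -0.5 -3.1] M [-0.04  0.04  0.01] w 0.0192
t 7.6 pos [ 0.5645 -0.0758  0.1799] yawx -156.9 z [-0.001 -0.    -1.   ] q6 -127.7 F [-0.4  0.3 -2.9] M [ 0.05  0.01 -0.03] w 0.0188
```

View pics/s2.png

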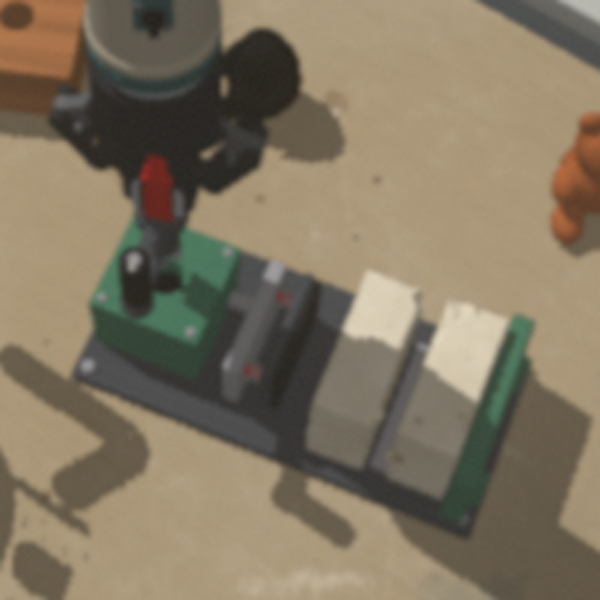

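The crank hangs upright over the hole. I'll descend in stages, watching force.

```bash
python3 -m pendant '[{"dx":0,"dy":0,"dz":0.007,"rx":0,"ry":0,"rz":0,"hand":0.01},{"dx":0,"dy":0,"dz":0.007,"rx":0,"ry":0,"rz":0,"hand":0.01},{"dx":0,"dy":0,"dz":0.007,"rx":0,"ry":0,"rz":0,"hand":0.01},{"dx":0,"dy":0,"dz":0.003,"rx":0,"ry":0,"rz":0,"hand":0.01},{"dx":0,"dy":0,"dz":0,"rx":0,"ry":0,"rz":0,"hand":0.01},{"dx":0,"dy":0,"dz":0,"rx":0,"ry":0,"rz":0,"hand":0.01}]'>/dev/null; python3 tp.py
python3 -m pendant '[{"dx":0,"dy":0,"dz":0.002,"rx":0,"ry":0,"rz":0,"hand":0.01},{"dx":0,"dy":0,"dz":0.002,"rx":0,"ry":0,"rz":0,"hand":0.01},{"dx":0,"dy":0,"dz":0,"rx":0,"ry":0,"rz":0,"hand":0.01}]'>/dev/null; python3 tp.py
python3 -m pendant '[{"dx":0,"dy":0,"dz":0.002,"rx":0,"ry":0,"rz":0,"hand":0.01},{"dx":0,"dy":0,"dz":0.002,"rx":0,"ry":0,"rz":0,"hand":0.01},{"dx":0,"dy":0,"dz":0,"rx":0,"ry":0,"rz":0,"hand":0.01}]'>/dev/null; python3 tp.py
```

```text
t 8.2 pos [ 0.5649 -0.0752  0.1558] yawx -156.72 z [-0.001  0.    -1.   ] q6 -127.9 F [ 0.1 -0.  -3.1] M [-0.07  0.01 -0.01] w 0.0188
t 8.45 pos [ 0.565  -0.0752  0.1521] yawx -156.71 z [-0. -0. -1.] q6 -127.9 F [-0.6 -0.6 -3. ] M [-0.03  0.02 -0.03] w 0.0195
t 8.7 pos [ 0.5656 -0.075   0.1483] yawx -156.73 z [ 0.001  0.001 -1.   ] q6 -127.9 F [ 0.7  1.5 -3.8] M [ 0.19 -0.31  0.02] w 0.019
```

```bash
python3 -m pendant '[{"dx":0,"dy":0,"dz":0.002,"rx":0,"ry":0,"rz":0,"hand":0.01},{"dx":0,"dy":0,"dz":0,"rx":0,"ry":0,"rz":0,"hand":0.01},{"dx":0,"dy":0,"dz":0,"rx":0,"ry":0,"rz":0,"hand":0.01}]'>/dev/null; python3 tp.py
python3 -m pendant '[{"dx":0,"dy":0,"dz":0.002,"rx":0,"ry":0,"rz":0,"hand":0.01},{"dx":0,"dy":0,"dz":0,"rx":0,"ry":0,"rz":0,"hand":0.01},{"dx":0,"dy":0,"dz":0,"rx":0,"ry":0,"rz":0,"hand":0.01}]'>/dev/null; python3 tp.py
```

```text
t 8.95 pos [ 0.5656 -0.0749  0.1462] yawx -156.72 z [ 0.001  0.001 -1.   ] q6 -127.9 F [ 1.   1.  -4.1] M [ 0.35 -0.45  0.01] w 0.0191
t 9.2 pos [ 0.5655 -0.075   0.1442] yawx -156.72 z [ 0.001  0.    -1.   ] q6 -127.9 F [ 2.5  2.4 -3.1] M [ 0.62 -0.55  0.02] w 0.0194
```

Side force from the chamfer points to +x +y, so I'll nudge that way.

```bash
python3 -m pendant '[{"dx":-0.0013,"dy":0.0005,"dz":0,"rx":0,"ry":0,"rz":0,"hand":0.01},{"dx":0,"dy":0,"dz":0,"rx":0,"ry":0,"rz":0,"hand":0.01},{"dx":0,"dy":0,"dz":0,"rx":0,"ry":0,"rz":0,"hand":0.01}]'>/dev/null; python3 tp.py
python3 -m pendant '[{"dx":0,"dy":0,"dz":0.002,"rx":0,"ry":0,"rz":0,"hand":0.01},{"dx":0,"dy":0,"dz":0.002,"rx":0,"ry":0,"rz":0,"hand":0.01},{"dx":0,"dy":0,"dz":0,"rx":0,"ry":0,"rz":0,"hand":0.01}]'>/dev/null; python3 tp.py
python3 -m pendant '[{"dx":0,"dy":0,"dz":0.002,"rx":0,"ry":0,"rz":0,"hand":0.01},{"dx":0,"dy":0,"dz":0.002,"rx":0,"ry":0,"rz":0,"hand":0.01},{"dx":0,"dy":0,"dz":0,"rx":0,"ry":0,"rz":0,"hand":0.01}]'>/dev/null; python3 tp.py
```

```text
t 9.45 pos [ 0.5658 -0.0746  0.1441] yawx -156.7 z [-0.001 -0.001 -1.   ] q6 -127.7 F [ 1.2  0.6 -2.8] M [ 0.1  -0.25 -0.01] w 0.0191
t 9.7 pos [ 0.5657 -0.0744  0.1398] yawx -156.72 z [-0.001 -0.    -1.   ] q6 -127.7 F [ 0.1  0.2 -2.9] M [ 0.16 -0.19  0.04] w 0.0189
t 9.95 pos [ 0.5657 -0.0743  0.1357] yawx -156.71 z [-0.001 -0.    -1.   ] q6 -127.7 F [ 0.3  1.  -3.5] M [ 0.12 -0.12 -0.03] w 0.0192
```

```bash
python3 -m pendant '[{"dx":-0.0003,"dy":0,"dz":0.002,"rx":0,"ry":0,"rz":0,"hand":0.01},{"dx":0,"dy":0,"dz":0.002,"rx":0,"ry":0,"rz":0,"hand":0.01},{"dx":0,"dy":0,"dz":0,"rx":0,"ry":0,"rz":0,"hand":0.01}]'>/dev/null; python3 tp.py
python3 -m pendant '[{"dx":0,"dy":0,"dz":0.002,"rx":0,"ry":0,"rz":0,"hand":0.01},{"dx":0,"dy":0,"dz":0,"rx":0,"ry":0,"rz":0,"hand":0.01}]'>/dev/null; python3 tp.py
python3 -m pendant '[{"dx":0,"dy":0,"dz":0.002,"rx":0,"ry":0,"rz":0,"hand":0.01},{"dx":0,"dy":0,"dz":0,"rx":0,"ry":0,"rz":0,"hand":0.01}]'>/dev/null; python3 tp.py
```

```text
t 10.2 pos [ 0.5658 -0.0741  0.1317] yawx -156.71 z [-0.001  0.    -1.   ] q6 -127.7 F [ 0.2  1.2 -3.9] M [ 0.01 -0.03 -0.03] w 0.0194
t 10.3667 pos [ 0.566  -0.0741  0.1299] yawx -156.71 z [-0.001  0.    -1.   ] q6 -127.7 F [ 0.2  0.4 -3.5] M [-0.02  0.01  0.03] w 0.0191
t 10.5333 pos [ 0.5661 -0.0741  0.128 ] yawx -156.71 z [-0.001 -0.    -1.   ] q6 -127.7 F [ 0.1  0.7 -3.4] M [0.01 0.02 0.02] w 0.0194
```

```bash
python3 -m pendant '[{"dx":0,"dy":0,"dz":0.002,"rx":0,"ry":0,"rz":0,"hand":0.01},{"dx":0,"dy":0,"dz":0,"rx":0,"ry":0,"rz":0,"hand":0.01}]'>/dev/null; python3 tp.py
python3 -m pendant '[{"dx":0,"dy":0,"dz":0.001,"rx":0,"ry":0,"rz":0,"hand":0.01},{"dx":0,"dy":0,"dz":0,"rx":0,"ry":0,"rz":0,"hand":0.01}]'>/dev/null; python3 tp.py
python3 -m pendant '[{"dx":0,"dy":0,"dz":0.001,"rx":0,"ry":0,"rz":0,"hand":0.01},{"dx":0,"dy":0,"dz":0,"rx":0,"ry":0,"rz":0,"hand":0.01}]'>/dev/null; python3 tp.py
python3 -m pendant '[{"dx":0,"dy":0,"dz":0.001,"rx":0,"ry":0,"rz":0,"hand":0.01},{"dx":0,"dy":0,"dz":0,"rx":0,"ry":0,"rz":0,"hand":0.01}]'>/dev/null; python3 tp.py
```

```text
t 10.7 pos [ 0.5662 -0.0742  0.126 ] yawx -156.72 z [-0. -0. -1.] q6 -127.7 F [-0.5 -0.  -2.7] M [ 0.01  0.01 -0.01] w 0.0191
t 10.8667 pos [ 0.5663 -0.0742  0.1251] yawx -156.72 z [-0. -0. -1.] q6 -127.7 F [-0.2 -0.5 -3.1] M [ 0.02 -0.02  0.  ] w 0.0192
t 11.0333 pos [ 0.5663 -0.0741  0.1242] yawx -156.72 z [-0.  0. -1.] q6 -127.7 F [ 0.3  0.2 -3.6] M [ 0.04 -0.03 -0.03] w 0.0191
t 11.2 pos [ 0.5663 -0.0741  0.1231] yawx -156.72 z [-0.  0. -1.] q6 -127.7 F [-1.   0.1 -3.5] M [ 0.08  0.01 -0.03] w 0.019
```

```bash
for i in 1; do python3 -m pendant '[{"dx":0,"dy":0,"dz":0.001,"rx":0,"ry":0,"rz":0,"hand":0.01},{"dx":0,"dy":0,"dz":0,"rx":0,"ry":0,"rz":0,"hand":0.01}]'>/dev/null; python3 tp.py; done
python3 -m pendant '[{"dx":0,"dy":0,"dz":0.001,"rx":0,"ry":0,"rz":0,"hand":0.01},{"dx":0,"dy":0,"dz":0,"rx":0,"ry":0,"rz":0,"hand":0.01}]'>/dev/null; python3 tp.py
```

```text
t 11.3667 pos [ 0.5663 -0.0741  0.1221] yawx -156.71 z [-0.  0. -1.] q6 -127.7 F [ 0.3  0.1 -2.3] M [0.11 0.01 0.  ] w 0.0192
t 11.5333 pos [ 0.5663 -0.0741  0.1211] yawx -156.72 z [-0.  0. -1.] q6 -127.7 F [-0.2 -0.2 -2.9] M [ 0.08 -0.04 -0.06] w 0.0192
```

```bash
python3 -m pendant '[{"dx":0,"dy":0,"dz":0.001,"rx":0,"ry":0,"rz":0,"hand":0.01},{"dx":0,"dy":0,"dz":0.001,"rx":0,"ry":0,"rz":0,"hand":0.01},{"dx":0,"dy":0,"dz":0,"rx":0,"ry":0,"rz":0,"hand":0.01}]'>/dev/null; python3 tp.py
python3 -m pendant '[{"dx":0,"dy":0,"dz":0.001,"rx":0,"ry":0,"rz":0,"hand":0.01},{"dx":0,"dy":0,"dz":0.001,"rx":0,"ry":0,"rz":0,"hand":0.01},{"dx":0,"dy":0,"dz":0,"rx":0,"ry":0,"rz":0,"hand":0.01}]'>/dev/null; python3 tp.py
python3 -m pendant '[{"dx":0,"dy":0,"dz":0.001,"rx":0,"ry":0,"rz":0,"hand":0.01},{"dx":0,"dy":0,"dz":0.001,"rx":0,"ry":0,"rz":0,"hand":0.01},{"dx":0,"dy":0,"dz":0,"rx":0,"ry":0,"rz":0,"hand":0.01}]'>/dev/null; python3 tp.py
```

```text
t 11.7833 pos [ 0.5663 -0.0741  0.1191] yawx -156.72 z [-0.  0. -1.] q6 -127.7 F [ 0.4  1.  -2. ] M [ 0.12  0.05 -0.04] w 0.0193
t 12.0333 pos [ 0.5663 -0.0741  0.1171] yawx -156.72 z [-0.  0. -1.] q6 -127.7 F [-0.6  0.8 -3.2] M [0.23 0.01 0.04] w 0.0194
t 12.2833 pos [ 0.5663 -0.0741  0.1151] yawx -156.71 z [-0.  0. -1.] q6 -127.7 F [ 0.5  1.1 -3. ] M [ 0.23  0.03 -0.02] w 0.0189
```

```bash
python3 -m pendant '[{"dx":0,"dy":0,"dz":0.001,"rx":0,"ry":0,"rz":0,"hand":0.01},{"dx":0,"dy":0,"dz":0.001,"rx":0,"ry":0,"rz":0,"hand":0.01},{"dx":0,"dy":0,"dz":0,"rx":0,"ry":0,"rz":0,"hand":0.01}]'>/dev/null; python3 tp.py
python3 -m pendant '[{"dx":0,"dy":0,"dz":0.001,"rx":0,"ry":0,"rz":0,"hand":0.01},{"dx":0,"dy":0,"dz":0,"rx":0,"ry":0,"rz":0,"hand":0.01}]'>/dev/null; python3 tp.py
python3 -m pendant '[{"dx":0,"dy":0,"dz":0.001,"rx":0,"ry":0,"rz":0,"hand":0.01},{"dx":0,"dy":0,"dz":0,"rx":0,"ry":0,"rz":0,"hand":0.01}]'>/dev/null; python3 tp.py
```

```text
t 12.5333 pos [ 0.5663 -0.0741  0.1131] yawx -156.71 z [-0.  0. -1.] q6 -127.7 F [ 0.8  0.  -2.4] M [ 0.21  0.07 -0.07] w 0.0193
t 12.7 pos [ 0.5663 -0.0741  0.1121] yawx -156.72 z [-0.  0. -1.] q6 -127.7 F [-1.5  1.  -2.5] M [ 0.28  0.09 -0.01] w 0.0194
t 12.8667 pos [ 0.5663 -0.0741  0.1111] yawx -156.71 z [-0. -0. -1.] q6 -127.7 F [-0.6  1.5 -2.8] M [ 0.26  0.07 -0.03] w 0.0194
```

```bash
python3 -m pendant '[{"dx":0,"dy":0,"dz":0.001,"rx":0,"ry":0,"rz":0,"hand":0.01},{"dx":0,"dy":0,"dz":0,"rx":0,"ry":0,"rz":0,"hand":0.01}]'>/dev/null; python3 tp.py
python3 -m pendant '[{"dx":0,"dy":0,"dz":0.001,"rx":0,"ry":0,"rz":0,"hand":0.01},{"dx":0,"dy":0,"dz":0,"rx":0,"ry":0,"rz":0,"hand":0.01}]'>/dev/null; python3 tp.py
python3 -m pendant '[{"dx":0,"dy":0,"dz":0.001,"rx":0,"ry":0,"rz":0,"hand":0.01},{"dx":0,"dy":0,"dz":0,"rx":0,"ry":0,"rz":0,"hand":0.01}]'>/dev/null; python3 tp.py
```

```text
t 13.0333 pos [ 0.5664 -0.0741  0.1104] yawx -156.72 z [ 0. -0. -1.] q6 -127.7 F [ 0.2  1.2 -0.7] M [0.28 0.19 0.  ] w 0.0193
t 13.2 pos [ 0.5664 -0.0741  0.1096] yawx -156.71 z [ 0. -0. -1.] q6 -127.7 F [-0.9  1.4  1.3] M [0.34 0.24 0.02] w 0.0188
t 13.3667 pos [ 0.5665 -0.0741  0.1087] yawx -156.72 z [ 0. -0. -1.] q6 -127.7 F [-1.6  1.   3.3] M [ 0.34  0.33 -0.06] w 0.0189
```

Contact at TCP z ≈ 0.1108, the seated height, so the key dropped straight in. I'll estimate the starting jaw position and mould travel from the top crop: jaw plate edges (267,66)–(290,182) and (283,64)–(305,180); front half back edge (184,60)–(213,195), face edge (130,72)–(158,218); back half face edge (107,80)–(137,222).

```bash
python3 - <<'E'
from h import *
T=manip.get_image("top")
P=lambda u,v,z:at(T,((u+.5)/3-.5+190,(v+.5)/3-.5+170),z)[:2]
o=np.array([.566,-.0745]);a=np.radians(103.8)
cs=[P(*p,.075) for p in [(321,67),(408,48),(427,134),(338,154)]]
d=(cs[0]-cs[1]+cs[3]-cs[2]);print("clamp yaw",np.degrees(np.arctan2(d[1],d[0])));d/=np.linalg.norm(d)
for n,z,pp in [("jaw front",.068,[(267,66),(290,182)]),("jaw back",.068,[(283,64),(305,180)]),("front half back",.098,[(184,60),(213,195)]),("front half face",.098,[(130,72),(158,218)]),("back face",.098,[(107,80),(137,222)]),("fence",.098,[(50,92),(76,226)])]:
    print(n,[round(float((P(*p,z)-o)@d*1000-80),1) for p in pp])
E
python3 -m pendant '[{"dx":0,"dy":0,"dz":-0.001,"rx":0,"ry":0,"rz":0,"hand":0.01},{"dx":0,"dy":0,"dz":0,"rx":0,"ry":0,"rz":3,"hand":0.01},{"dx":0,"dy":0,"dz":0,"rx":0,"ry":0,"rz":3,"hand":0.01},{"dx":0,"dy":0,"dz":0,"rx":0,"ry":0,"rz":3,"hand":0.01}]'>/dev/null; python3 tp.py
python3 -m pendant '[{"dx":0,"dy":0,"dz":0,"rx":0,"ry":0,"rz":3,"hand":0.01},{"dx":0,"dy":0,"dz":0,"rx":0,"ry":0,"rz":3,"hand":0.01},{"dx":0,"dy":0,"dz":0,"rx":0,"ry":0,"rz":3,"hand":0.01}]'>/dev/null; python3 tp.py
```

```text
clamp yaw 103.93181077840583
jaw front [-7.5, -5.6]
jaw back [-19.4, -16.8]
front half back [49.1, 49.0]
front half face [89.0, 90.7]
back face [106.4, 105.9]
fence [148.3, 149.0]
t 13.75 pos [ 0.5666 -0.0739  0.1094] yawx -165.86 z [ 0.001  0.001 -1.   ] q6 -118.6 F [0.2 2.6 1.3] M [0.54 0.1  0.16] w 0.0188
t 14.0 pos [ 0.5666 -0.0739  0.1094] yawx -174.82 z [ 0.001  0.    -1.   ] q6 -109.6 F [-0.6  2.8  1.1] M [0.46 0.2  0.22] w 0.0188
```

Jaw starts at about 3.5 mm, so about 105° to pad contact, 27° more to shut and 19° more for 5 mm. Torque is 0.22 N m (rack friction only). Winding on.

```bash
python3 -m pendant '[{"dx":0,"dy":0,"dz":0,"rx":0,"ry":0,"rz":6,"hand":0.01},{"dx":0,"dy":0,"dz":0,"rx":0,"ry":0,"rz":6,"hand":0.01},{"dx":0,"dy":0,"dz":0,"rx":0,"ry":0,"rz":6,"hand":0.01},{"dx":0,"dy":0,"dz":0,"rx":0,"ry":0,"rz":6,"hand":0.01},{"dx":0,"dy":0,"dz":0,"rx":0,"ry":0,"rz":6,"hand":0.01}]'>/dev/null; python3 tp.py
python3 -m pendant '[{"dx":0,"dy":0,"dz":0,"rx":0,"ry":0,"rz":6,"hand":0.01},{"dx":0,"dy":0,"dz":0,"rx":0,"ry":0,"rz":6,"hand":0.01},{"dx":0,"dy":0,"dz":0,"rx":0,"ry":0,"rz":6,"hand":0.01},{"dx":0,"dy":0,"dz":0,"rx":0,"ry":0,"rz":6,"hand":0.01},{"dx":0,"dy":0,"dz":0,"rx":0,"ry":0,"rz":6,"hand":0.01}]'>/dev/null; python3 tp.py
```

```text
t 14.4167 pos [ 0.5667 -0.0741  0.1094] yawx 155.04 z [ 0.001 -0.    -1.   ] q6 -79.5 F [-1.1  2.2  0.5] M [0.32 0.15 0.19] w 0.0193
t 14.8333 pos [ 0.5666 -0.0744  0.1094] yawx 125.05 z [ 0.001 -0.001 -1.   ] q6 -49.5 F [-0.5  0.6  1.8] M [0.28 0.2  0.25] w 0.0191
```

```bash
python3 -m pendant '[{"dx":0,"dy":0,"dz":0,"rx":0,"ry":0,"rz":6,"hand":0.01},{"dx":0,"dy":0,"dz":0,"rx":0,"ry":0,"rz":6,"hand":0.01},{"dx":0,"dy":0,"dz":0,"rx":0,"ry":0,"rz":6,"hand":0.01}]'>/dev/null; python3 tp.py
python3 -m pendant '[{"dx":0,"dy":0,"dz":0,"rx":0,"ry":0,"rz":4,"hand":0.01},{"dx":0,"dy":0,"dz":0,"rx":0,"ry":0,"rz":4,"hand":0.01}]'>/dev/null; python3 tp.py
python3 -m pendant '[{"dx":0,"dy":0,"dz":0,"rx":0,"ry":0,"rz":4,"hand":0.01},{"dx":0,"dy":0,"dz":0,"rx":0,"ry":0,"rz":4,"hand":0.01}]'>/dev/null; python3 tp.py
python3 -m pendant '[{"dx":0,"dy":0,"dz":0,"rx":0,"ry":0,"rz":4,"hand":0.01},{"dx":0,"dy":0,"dz":0,"rx":0,"ry":0,"rz":4,"hand":0.01}]'>/dev/null; python3 tp.py
```

```text
t 15.0833 pos [ 0.5665 -0.0744  0.1094] yawx 107.05 z [ 0.    -0.001 -1.   ] q6 -31.5 F [-1.7 -0.2  2.7] M [0.18 0.25 0.21] w 0.0188
t 15.25 pos [ 0.5664 -0.0745  0.1094] yawx 99.14 z [ 0.    -0.001 -1.   ] q6 -23.6 F [-1.8  0.3  1.9] M [0.19 0.27 0.24] w 0.0192
t 15.4167 pos [ 0.5664 -0.0745  0.1094] yawx 91.15 z [ 0.    -0.001 -1.   ] q6 -15.6 F [-1.8  0.7  1.8] M [0.21 0.28 0.17] w 0.0194
t 15.5833 pos [ 0.5663 -0.0745  0.1094] yawx 83.16 z [-0.    -0.001 -1.   ] q6 -7.6 F [-2.2 -0.1  1.9] M [0.2  0.3  0.22] w 0.0191
```

Run:
```python
from h import *
im=manip.get_image("top");f=im["frame"][165:265,190:350][:,:,::-1];a=cv2.resize(f,(480,300),interpolation=cv2.INTER_CUBIC)
im=manip.get_image("scene");f=im["frame"][235:360,310:445][:,:,::-1];b=cv2.resize(f,(324,300),interpolation=cv2.INTER_CUBIC)
cv2.imwrite("pics/c3.png",np.hstack([a,b[:,:320]]))
```

```text
(no output)
```

View pics/c3.png

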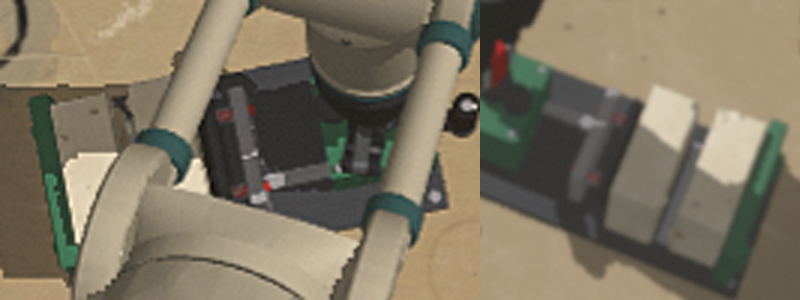

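The jaw plate's front edge now runs (229,90)–(253,203) in the left crop. The pad is close to or touching the front half, and the halves are still apart, with a dark gap at (690,170) in the right crop.

```bash
python3 - <<'E'
from h import *
T=manip.get_image("top")
P=lambda u,v,z:at(T,((u+.5)/3-.5+190,(v+.5)/3-.5+165),z)[:2]
o=np.array([.566,-.0745]);d=np.array([np.cos(np.radians(103.9)),np.sin(np.radians(103.9))])
for p in [(229,90),(253,203)]: print((P(*p,.068)-o)@d*1000-80+10)
E
python3 -m pendant '[{"dx":0,"dy":0,"dz":0,"rx":0,"ry":0,"rz":3,"hand":0.01},{"dx":0,"dy":0,"dz":0,"rx":0,"ry":0,"rz":3,"hand":0.01}]'>/dev/null; python3 tp.py
python3 -m pendant '[{"dx":0,"dy":0,"dz":0,"rx":0,"ry":0,"rz":3,"hand":0.01},{"dx":0,"dy":0,"dz":0,"rx":0,"ry":0,"rz":3,"hand":0.01}]'>/dev/null; python3 tp.py
python3 -m pendant '[{"dx":0,"dy":0,"dz":0,"rx":0,"ry":0,"rz":3,"hand":0.01},{"dx":0,"dy":0,"dz":0,"rx":0,"ry":0,"rz":0,"hand":0.01}]'>/dev/null; python3 tp.py
```

```text
31.574230703399238
31.895038096390763
t 15.9 pos [ 0.5663 -0.0745  0.1093] yawx 77.29 z [-0.    -0.001 -1.   ] q6 -1.7 F [-2.3 -0.9  1.5] M [0.16 0.33 0.25] w 0.0189
t 16.0667 pos [ 0.5663 -0.0745  0.1093] yawx 71.29 z [-0.    -0.001 -1.   ] q6 4.3 F [-0.7  0.2  0.9] M [0.13 0.31 0.26] w 0.0193
t 16.2333 pos [ 0.5662 -0.0744  0.1093] yawx 68.36 z [-0.    -0.001 -1.   ] q6 7.2 F [-1.2  0.   1.1] M [0.11 0.35 0.18] w 0.0193
```

```bash
python3 -m pendant '[{"dx":0,"dy":0,"dz":0,"rx":0,"ry":0,"rz":3,"hand":0.01},{"dx":0,"dy":0,"dz":0,"rx":0,"ry":0,"rz":1,"hand":0.01}]'>/dev/null; python3 tp.py
python3 -m pendant '[{"dx":0,"dy":0,"dz":0,"rx":0,"ry":0,"rz":1,"hand":0.01},{"dx":0,"dy":0,"dz":0,"rx":0,"ry":0,"rz":1,"hand":0.01}]'>/dev/null; python3 tp.py
python3 -m pendant '[{"dx":0,"dy":0,"dz":0,"rx":0,"ry":0,"rz":1,"hand":0.01},{"dx":0,"dy":0,"dz":0,"rx":0,"ry":0,"rz":1,"hand":0.01}]'>/dev/null; python3 tp.py
python3 -m pendant '[{"dx":0,"dy":0,"dz":0,"rx":0,"ry":0,"rz":1,"hand":0.01},{"dx":0,"dy":0,"dz":0,"rx":0,"ry":0,"rz":1,"hand":0.01}]'>/dev/null; python3 tp.py
python3 - <<'E'
from h import *
im=manip.get_image("top");f=im["frame"][165:265,190:350][:,:,::-1];a=cv2.resize(f,(480,300),interpolation=cv2.INTER_CUBIC)
im=manip.get_image("scene");f=im["frame"][235:360,310:445][:,:,::-1];b=cv2.resize(f,(324,300),interpolation=cv2.INTER_CUBIC)
cv2.imwrite("pics/c4.png",np.hstack([a,b[:,:320]]))
E
```

```text
t 16.4 pos [ 0.5662 -0.0744  0.1093] yawx 64.35 z [-0.    -0.001 -1.   ] q6 11.2 F [-1.8  0.6  1.8] M [0.01 0.37 0.28] w 0.0194
t 16.5667 pos [ 0.5662 -0.0744  0.1093] yawx 62.32 z [-0.    -0.001 -1.   ] q6 13.3 F [-1.8 -1.1  2.3] M [-0.01  0.45  0.24] w 0.0192
t 16.7333 pos [ 0.5662 -0.0744  0.1093] yawx 60.25 z [-0. -0. -1.] q6 15.3 F [-2.3 -0.2  0.9] M [-0.06  0.45  0.26] w 0.0193
t 16.9 pos [ 0.5662 -0.0744  0.1093] yawx 58.22 z [-0. -0. -1.] q6 17.4 F [-2.6 -1.2  2.2] M [-0.14  0.5   0.29] w 0.0192
```

View pics/c4.png

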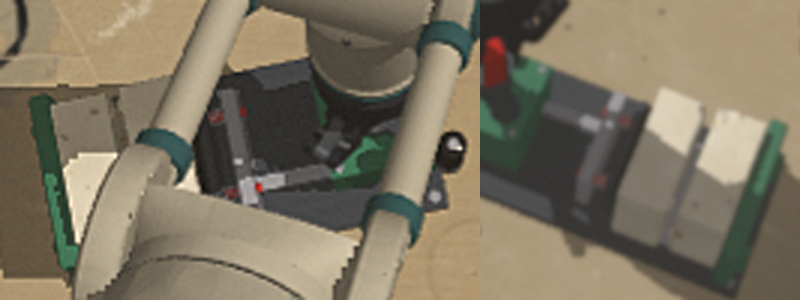

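The jaw plate front edge is now (219,92)–(243,202), so jaw ≈ 38 mm. The halves have closed to a thin gap. Continuing in 1–2° steps.

```bash
for k in 1; do
python3 -m pendant '[{"dx":0,"dy":0,"dz":0,"rx":0,"ry":0,"rz":2,"hand":0.01},{"dx":0,"dy":0,"dz":0,"rx":0,"ry":0,"rz":1,"hand":0.01}]'>/dev/null; python3 tp.py; done
python3 -m pendant '[{"dx":0,"dy":0,"dz":0,"rx":0,"ry":0,"rz":1,"hand":0.01}]'>/dev/null; python3 tp.py
python3 -m pendant '[{"dx":0,"dy":0,"dz":0,"rx":0,"ry":0,"rz":1,"hand":0.01}]'>/dev/null; python3 tp.py
python3 -m pendant '[{"dx":0,"dy":0,"dz":0,"rx":0,"ry":0,"rz":1,"hand":0.01}]'>/dev/null; python3 tp.py
python3 -m pendant '[{"dx":0,"dy":0,"dz":0,"rx":0,"ry":0,"rz":1,"hand":0.01}]'>/dev/null; python3 tp.py
python3 -m pendant '[{"dx":0,"dy":0,"dz":0,"rx":0,"ry":0,"rz":1,"hand":0.01}]'>/dev/null; python3 tp.py
python3 -m pendant '[{"dx":0,"dy":0,"dz":0,"rx":0,"ry":0,"rz":1,"hand":0.01}]'>/dev/null; python3 tp.py
python3 -m pendant '[{"dx":0,"dy":0,"dz":0,"rx":0,"ry":0,"rz":1,"hand":0.01}]'>/dev/null; python3 tp.py
```

```text
t 17.1667 pos [ 0.5662 -0.0743  0.1093] yawx 55.23 z [-0. -0. -1.] q6 20.3 F [-1.7 -0.8  1.6] M [-0.22  0.54  0.29] w 0.0193
t 17.25 pos [ 0.5662 -0.0743  0.1092] yawx 54.25 z [-0. -0. -1.] q6 21.3 F [-1.8 -1.3  1.7] M [-0.21  0.52  0.37] w 0.0194
t 17.3333 pos [ 0.5662 -0.0743  0.1093] yawx 53.23 z [-0. -0. -1.] q6 22.3 F [-3.5 -0.9  1.6] M [-0.22  0.5   0.3 ] w 0.0189
t 17.4167 pos [ 0.5662 -0.0743  0.1093] yawx 52.22 z [-0. -0. -1.] q6 23.4 F [-2.8 -1.7  1. ] M [-0.26  0.55  0.31] w 0.0193
t 17.5 pos [ 0.5662 -0.0743  0.1093] yawx 51.21 z [-0. -0. -1.] q6 24.4 F [-2.4 -1.2  3. ] M [-0.28  0.56  0.3 ] w 0.0191
t 17.5833 pos [ 0.5662 -0.0743  0.1092] yawx 50.2 z [-0. -0. -1.] q6 25.4 F [-2.  -0.7  1.7] M [-0.28  0.58  0.3 ] w 0.0188
t 17.6667 pos [ 0.5662 -0.0742  0.1092] yawx 49.2 z [-0. -0. -1.] q6 26.4 F [-2.1 -2.1  2.2] M [-0.31  0.56  0.28] w 0.019
t 17.75 pos [ 0.5662 -0.0743  0.1093] yawx 48.2 z [-0. -0. -1.] q6 27.4 F [-4.  -1.5  0.2] M [-0.37  0.63  0.31] w 0.0188
```

Torque is about 0.30, which suggests the pad is at about 2.7 mm. On towards ~0.375 N m (5 mm).

```bash
python3 -m pendant '[{"dx":0,"dy":0,"dz":0,"rx":0,"ry":0,"rz":1,"hand":0.01}]'>/dev/null; python3 tp.py
python3 -m pendant '[{"dx":0,"dy":0,"dz":0,"rx":0,"ry":0,"rz":1,"hand":0.01}]'>/dev/null; python3 tp.py
python3 -m pendant '[{"dx":0,"dy":0,"dz":0,"rx":0,"ry":0,"rz":1,"hand":0.01}]'>/dev/null; python3 tp.py
python3 -m pendant '[{"dx":0,"dy":0,"dz":0,"rx":0,"ry":0,"rz":1,"hand":0.01}]'>/dev/null; python3 tp.py
python3 -m pendant '[{"dx":0,"dy":0,"dz":0,"rx":0,"ry":0,"rz":1,"hand":0.01}]'>/dev/null; python3 tp.py
python3 - <<'E'
from h import *
im=manip.get_image("top");f=im["frame"][165:265,190:290][:,:,::-1];a=cv2.resize(f,(400,400),interpolation=cv2.INTER_CUBIC)
im=manip.get_image("scene");f=im["frame"][255:355,350:450][:,:,::-1];b=cv2.resize(f,(400,400),interpolation=cv2.INTER_CUBIC)
cv2.imwrite("pics/c5.png",np.hstack([a,b]))
E
```

```text
t 17.8333 pos [ 0.5662 -0.0742  0.1092] yawx 47.2 z [-0. -0. -1.] q6 28.4 F [-3.2 -1.2  2.2] M [-0.34  0.67  0.32] w 0.0193
t 17.9167 pos [ 0.5662 -0.0742  0.1093] yawx 46.2 z [-0. -0. -1.] q6 29.4 F [-2.2 -2.3  2. ] M [-0.31  0.66  0.37] w 0.0193
t 18.0 pos [ 0.5662 -0.0742  0.1093] yawx 45.2 z [-0. -0. -1.] q6 30.4 F [-2.9 -1.4  2.5] M [-0.34  0.67  0.33] w 0.0192
t 18.0833 pos [ 0.5662 -0.0743  0.1093] yawx 44.19 z [-0. -0. -1.] q6 31.4 F [-2.5 -2.2  2.2] M [-0.39  0.64  0.36] w 0.0189
t 18.1667 pos [ 0.5662 -0.0742  0.1092] yawx 43.2 z [-0. -0. -1.] q6 32.4 F [-3.3 -1.5  1.8] M [-0.41  0.69  0.43] w 0.0191
```

View pics/c5.png

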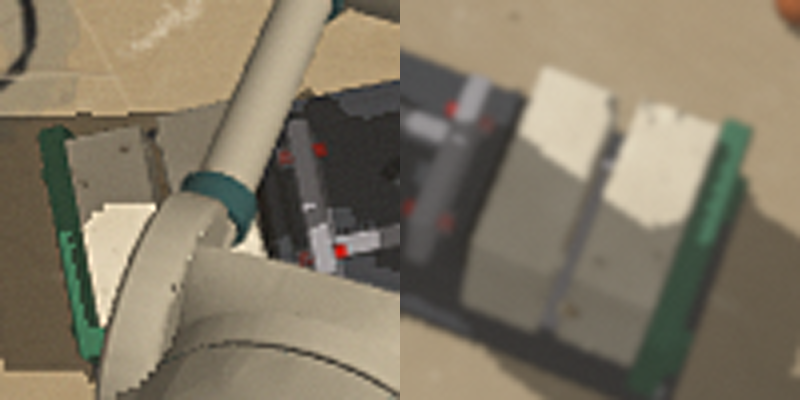

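Right crop: front half's top corner is now (545,66) and the back half's is (640,104); in the first scene crop they were at (472,345) and (556,377). I'll turn this into travel.

Run:
```python
from h import *
S=manip.get_image("scene");T=manip.get_image("top")
o=np.array([.566,-.0745]);a=np.radians(103.9);d=np.array([np.cos(a),np.sin(a)]);
def X(I,u,v,k,a,b,z): 
    p=at(I,((u+.5)/k-.5+a,(v+.5)/k-.5+b),z)[:2]-o;return round(float(p@d*1000-80),1),round(float(p@[-d[1],d[0]]*1000),1)
print("front before/after",X(S,472,345,3,225,155,.098),X(S,145,66,4,350,255,.098), "right corner", X(S,523,362,3,225,155,.098),X(S,212,92,4,350,255,.098))
print("back",X(S,556,377,3,225,155,.098),X(S,240,104,4,350,255,.098),X(S,613,395,3,225,155,.098),X(S,320,125,4,350,255,.098))
print("jaw top",X(T,290,123,4,190,165,.068),X(T,313,235,4,190,165,.068))
# track by template: subpixel shift of front-half far corner between first scene picture and now
A=cv2.imread("pics/scene0.png",0);B=cv2.cvtColor(S["frame"],cv2.COLOR_RGB2GRAY)
for n,(x0,y0,x1,y1) in {"front":(376,263,394,281),"back":(404,274,436,292)}.items():
    t=A[y0:y1,x0:x1];w=B[y0-8:y1+8,x0-12:x1+12];r=cv2.matchTemplate(w,t,cv2.TM_CCOEFF_NORMED);_,m,_,l=cv2.minMaxLoc(r);print(n,l[0]-12,l[1]-8,m)
```

```text
front before/after (49.7, 45.5) (58.0, 45.4) right corner (85.7, 46.7) (94.0, 44.7)
back (109.6, 44.6) (109.1, 43.7) (148.7, 46.7) (149.6, 48.1)
jaw top (30.3, -44.8) (30.9, 19.9)
front 4 1 0.9869778156280518
back 0 0 0.985794723033905
```

The front half has moved about 7.5–8 mm and the back half hasn't moved, so the mould is shut. Torque puts the pad at about 5 mm. Two more degrees for margin, then release and go straight up.

```bash
python3 -m pendant '[{"dx":0,"dy":0,"dz":0,"rx":0,"ry":0,"rz":0.7,"hand":0.01}]'>/dev/null; python3 tp.py
python3 -m pendant '[{"dx":0,"dy":0,"dz":0,"rx":0,"ry":0,"rz":0.7,"hand":0.01}]'>/dev/null; python3 tp.py
python3 -m pendant '[{"dx":0,"dy":0,"dz":0,"rx":0,"ry":0,"rz":0.7,"hand":0.01}]'>/dev/null; python3 tp.py
python3 -m pendant '[{"dx":0,"dy":0,"dz":0,"rx":0,"ry":0,"rz":0,"hand":0.01},{"dx":0,"dy":0,"dz":0,"rx":0,"ry":0,"rz":0,"hand":0.01}]'>/dev/null; python3 tp.py
```

```text
t 18.45 pos [ 0.5662 -0.0742  0.1092] yawx 42.56 z [-0. -0. -1.] q6 33.0 F [-3.2 -0.8  1.5] M [-0.39  0.73  0.33] w 0.0193
t 18.5333 pos [ 0.5662 -0.0742  0.1093] yawx 41.83 z [-0. -0. -1.] q6 33.7 F [-3.7 -2.   1.8] M [-0.43  0.8   0.32] w 0.0189
t 18.6167 pos [ 0.5662 -0.0742  0.1093] yawx 41.12 z [-0. -0. -1.] q6 34.4 F [-3.  -2.9  1.8] M [-0.42  0.83  0.36] w 0.0193
t 18.7833 pos [ 0.5662 -0.0742  0.1092] yawx 41.18 z [-0. -0. -1.] q6 34.4 F [-3.2 -1.7  1.9] M [-0.4   0.89  0.34] w 0.0188
```

```bash
python3 -m pendant '[{"dx":0,"dy":0,"dz":0,"rx":0,"ry":0,"rz":1,"hand":0.01}]'>/dev/null; python3 tp.py
python3 -m pendant '[{"dx":0,"dy":0,"dz":0,"rx":0,"ry":0,"rz":1,"hand":0.01}]'>/dev/null; python3 tp.py
python3 -m pendant '[{"dx":0,"dy":0,"dz":0,"rx":0,"ry":0,"rz":1,"hand":0.01}]'>/dev/null; python3 tp.py
python3 -m pendant '[{"dx":0,"dy":0,"dz":0,"rx":0,"ry":0,"rz":0,"hand":0.06},{"dx":0,"dy":0,"dz":0,"rx":0,"ry":0,"rz":0,"hand":0.06},{"dx":0,"dy":0,"dz":0,"rx":0,"ry":0,"rz":0,"hand":0.06},{"dx":0,"dy":0,"dz":0,"rx":0,"ry":0,"rz":0,"hand":0.06},{"dx":0,"dy":0,"dz":0,"rx":0,"ry":0,"rz":0,"hand":0.06},{"dx":0,"dy":0,"dz":0,"rx":0,"ry":0,"rz":0,"hand":0.06}]'>/dev/null; python3 tp.py
python3 -m pendant '[{"dx":0,"dy":0,"dz":-0.01,"rx":0,"ry":0,"rz":0,"hand":0.06},{"dx":0,"dy":0,"dz":-0.02,"rx":0,"ry":0,"rz":0,"hand":0.06},{"dx":0,"dy":0,"dz":-0.02,"rx":0,"ry":0,"rz":0,"hand":0.06},{"dx":0,"dy":0,"dz":-0.02,"rx":0,"ry":0,"rz":0,"hand":0.06},{"dx":0,"dy":0,"dz":-0.02,"rx":0,"ry":0,"rz":0,"hand":0.06},{"dx":0,"dy":0,"dz":-0.02,"rx":0,"ry":0,"rz":0,"hand":0.06},{"dx":0,"dy":0,"dz":0,"rx":0,"ry":0,"rz":0,"hand":0.06},{"dx":0,"dy":0,"dz":0,"rx":0,"ry":0,"rz":0,"hand":0.06},{"dx":0,"dy":0,"dz":0,"rx":0,"ry":0,"rz":0,"hand":0.06}]'>/dev/null; python3 tp.py
python3 - <<'E'
from h import *
a=[cv2.resize(manip.get_image(n)["frame"][y:y+150,x:x+200][:,:,::-1],(400,300),interpolation=cv2.INTER_CUBIC) for n,x,y in(("top",180,150),("scene",250,215))]
w=cv2.resize(manip.get_image("wrist")["frame"][:,:,::-1],(400,300))
cv2.imwrite("pics/end.png",np.vstack([np.hstack(a),np.hstack([w,w*0])]))
E
```

```text
t 18.8667 pos [ 0.5663 -0.0742  0.1093] yawx 40.15 z [-0. -0. -1.] q6 35.4 F [-3.4 -2.3  1.8] M [-0.41  0.8   0.36] w 0.0191
t 18.95 pos [ 0.5662 -0.0742  0.1093] yawx 39.1 z [-0. -0. -1.] q6 36.5 F [-3.4 -2.3  1.4] M [-0.4   0.82  0.39] w 0.0191
t 19.0333 pos [ 0.5662 -0.0742  0.1093] yawx 38.1 z [-0. -0. -1.] q6 37.5 F [-4.5 -0.8  1.9] M [-0.41  0.83  0.38] w 0.0193
t 19.5333 pos [ 0.5667 -0.0741  0.1093] yawx 38.17 z [ 0.001  0.    -1.   ] q6 37.4 F [-0.5 -1.1  0.4] M [ 0.02  0.02 -0.  ] w 0.0601
t 20.2833 pos [ 0.5659 -0.074   0.219 ] yawx 38.18 z [-0.001  0.    -1.   ] q6 37.4 F [ 0.1 -0.4 -0.1] M [ 0.04 -0.    0.02] w 0.0601
```

View pics/end.png

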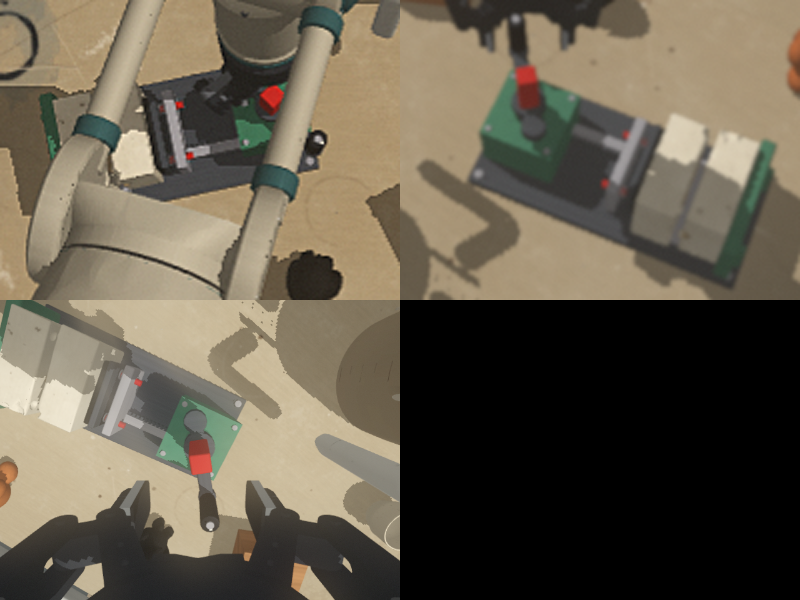

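The crank stands upright and seated, the mould is shut and the gripper is clear. The last torque of 0.38 N m corresponds to about 5 mm. Handing in.

```bash
python3 -c "
from rig import manip
print(manip.sign_off())"
```

```text
the job is handed in; nothing more can be done
None
```

The job is handed in after about 20 s of robot time: the crank is seated in the clamp and released, and the mould is shut. From the winding torque I put the pad at about 5 mm; I couldn't read that joint directly, and `sign_off` returned no verdict.

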